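# Clear the filing jig and clamp a brake pad in it

## Robot

A 6-joint arm with a two-finger parallel gripper is mounted at the origin on a cart in front of the work surface, level with it; the furniture and walls round the work are solid. World frame = base frame: x ahead of the robot, y to its left, z up, the work surface at z = 0. Lengths are in mm, angles in rad, forces in N, time in s.
With the tool pointing down it reaches from about 225 to 875 mm from the base axis. Payload 3.4 kg.
Tool frame: the origin (TCP) lies between the finger pads; the fingertips stand 25 mm ahead of it and the grasp point (between the pads) lies 6 mm ahead of it; z points along the fingers, y is the line along which they close (so a half turn about z gives the same grasp; the last joint's range is limited). The gripper opens to 85 mm and grips with 20 to 120 N. Pads are 22 mm wide; open, the fingers measure 114 mm over their backs; the gripper's body (76 mm by 85 mm) begins 54 mm behind the grasp point. The pads swing forward as they close: fully open they stand 13 mm farther back than shut.
Start: joints at [-1.249, 0.276, 1.505, -0, 1.361, -0.121], TCP at [246.374, -519.577, 256.328] pointing down, gripper open.
Joint ranges: [-2.89, 2.89], [-0.75, 2.08], [0.22, 2.7], [-1.18, 4.32], [0.11, 2.71], [-2.7, 2.7]. Speed limits (rad/s): [2.57, 2.57, 3.14, 3.14, 3.14, 3.14].

## Interface

Orientations are given as [roll, pitch, yaw] about the fixed x, y, z axes, in that order (R = Rz(yaw) Ry(pitch) Rx(roll)).
In Python, from plant import * gives the robot as it stands. Calls block until the motion is done:
- move_ptp(position, orientation): joint-space move of the TCP to a pose.
- move_straight(position, attitude=None, v=150): straight line of the TCP; attitude=None keeps the orientation; v is the mean speed in mm/s.
- set_joints(angles): joint-space move.
- move_gripper(opening, f_grip=None): finger opening in mm; f_grip is the grip in N (None keeps the last); returns when the fingers have stopped.
- dwell(seconds).
- solve_ik(position, orientation): joint angles nearest the present ones, or None.
- read_state(): the state.
- capture(name): name is "scene" or "top" or "wrist"; returns (picture, depth): 420x560x3 uint8, red, green, blue; 420x560 float32, mm along the optical axis (not along the pixel's ray), 0 where there is no reading.
- camera_model(name): a dict with "fovy" (degrees; the focal length in pixels is half the picture's height over the tangent of half this angle, whatever the lens; pixels are square), "cx", "cy" (the principal point, pixels), "extrinsics" (4x4, takes a point from world to camera coordinates); the wrist camera has in their place "hand_eye" (4x4, takes a point from camera to tool coordinates, whose origin is the TCP and whose axes are the flange's). Camera axes: x right, y up, looking along -z (the intrinsics and any distortion apply to the point x, -y, -z); pixel columns grow to the right and rows downward; lengths in mm; the calibration is good to about 2 mm. A picture is of the moment at which its call begins: read the wrist's pose just before it. camera_model takes no time and is no camera call.
A pose or a line that the arm cannot do raises Unreachable and nothing moves.
- job_done(): hands the job in; it is judged then, once.
The state is a dict: "time_s": time; "qpos": joint angles; "joint_velocities": joint speeds; "effort": joint torques, N m; "ee_pos": TCP position; "orientation": TCP orientation; "wrist_force": force on the tool from outside, world axes, zero at the start; "moment": the same for the moment, N m; "opening": finger opening in mm; "finger_force": force on a finger pad.
Only numpy, scipy, OpenCV 4.12 (cv2) and the standard library are available. Lean on these libraries where they do the work, as an engineer would, in place of code of your own. Each camera call takes 0.05 s, during which the arm holds its last target. There are 200 camera calls.

## Task

Get the brake pad on the jig ready for filing. First pick the stray nut out of the jig and put it in the steel dish, then slide the pad along the board until it is fully home against the end stop and lies flat along the fence, and finally swing the cam lever round as far as it goes so that the pad is clamped there. Keep the pad flat on the board and leave the other things on the desk where they are.

Things in the scene. Friction and masses are not known exactly. Their poses are not given: they have to be found in the camera images.
- jig: Filing jig screwed to the desk: plywood board 165 (x) x 320 (y) x 18 mm. Origin: centre of its underside; x across the board, y along it, z up. An aluminium fence runs along its far (+x) edge, a steel end stop crosses its +y end, a cam lever stands across from the fence; the -y end is open. Positions below are mm in this frame
- stop_corner (a point): point on the jig at (45, 125, 18), board-top height, where the inner faces of fence (plane x = 45) and end stop (plane y = 125) would meet. Both stand 12 mm above the board and are 18 mm thick. The fence is straight from y = -127 to 145, with a short lead-in before that leans away; the stop spans x = -58 to 36
- pad_seat (a point): point fixed on the jig where the origin of the pad is when it is home against both fence and end stop: (19.2, 67, 18)
- cam_pivot (a point): point on the jig at (-37.2, 67, 18), board-top height, on the vertical axis of the cam lever. The cam is a disc 40 mm across, 10 mm off-centre, 1 to 13 mm above the board. Open (lever below 0.35 rad) it leaves the pad 6 mm or more of play to the fence; near the end of the swing it presses the pad on the fence and drags it slightly towards the stop
- cam_lever (a joint): lever angle, rad, growing counter-clockwise seen from above. 0 (open): points to 170 deg in the jig's frame, away from the fence; 1.745 (its stop, clamped): points to 270 deg (jig -y), parallel with the fence. Starts at 0 to 0.35. Friction 0.18 N m (2 N at the knob), a few N more as it clamps; stays where left. Cannot swing home with anything between pad and fence
- lever_knob (a point): centre of the black ball knob (24 mm diameter) at the lever's end, 100 mm from the pivot axis and 52 mm above the desk; between 55 and 90 mm from the axis the lever is a round bar 10 mm thick, its centre line 48 to 51 mm above the desk, with free space under it
- pad: dark brake pad lying on the board, friction side up, 54 (x) x 116 (y) x 16 mm, 0.28 kg; origin: centre of its underside. Its x points away from the fence, about the reverse of jig x. Starts 100 to 125 mm short of the end stop, 4 to 12 mm off the fence, up to 0.08 rad crooked. Backing plate 5.5 mm thick; friction block on it (x -21 to 22, y -47 to 47 mm) up to 15.5 mm
- pad_edge (a point): point on the pad: middle of the backing plate's short straight edge, at pad x = 27.2 mm (straight for y = -20 to 20), facing the cam. The long straight edge on the other side, at x = -25.8 mm (y = -46 to 46), faces the fence. The plate's two ends, at y = +-58 mm, are straight and square from x = -22 to 2 mm
- nut: plain steel hexagon nut, 24 mm over its corners (along its x), 21 mm over its flats (along its y), 10 mm high, lying flat on the board between pad and end stop; origin at the centre of its underside
- dish: round shallow steel parts dish on the desk, 116 mm across the rim, 26 mm high, walls and floor 3 to 5 mm, curved inside; origin at the centre of its underside
- spare_pad: bystander: a second brake pad of the same kind, lying on the desk to the right of the jig; origin at the centre of its underside
- spanner: bystander: open-ended spanner 164 mm long, lying flat on the desk near the robot; origin at the centre of its underside
- filter: bystander: white oil filter can, 70 mm in diameter, 81 mm high, standing on the desk to the right behind the jig; origin at the centre of its underside
- carton: bystander: printed card box 55 x 70 x 50 mm on the desk to the left behind the jig; origin at the centre of its underside

How it is judged:
By the outcome, as a careful person would: the job done as asked, in the order asked, and still so for the second after the job is handed in, with the robot touching nothing.
It also fails if it takes over 72 s, if anything falls off the work surface, if the arm or the gripper's body presses on something with over 40 N, if the wrist force passes 120 N, or if a joint passes its speed limit or range.

## Working session

There is one attempt and no reset: what is moved stays moved. The work goes in short steps, each a Python script; the robot and the scene stay as the last script left them, time stands still between calls to the robot, and variables do not carry over. Pictures are saved under pics/ and viewed, at most 10 in all, crops included, and the job is handed in when it is done.

```bash
ls; mkdir -p pics; python3 - <<'E'
from plant import *
import cv2,numpy as np
for n in ["scene","top"]:
    p,d=capture(n); cv2.imwrite(f"pics/{n}0.png",p[:,:,::-1]); np.savez(f"pics/{n}0.npz",p=p,d=d)
    print(n,camera_model(n),(d==0).mean())
print(camera_model("wrist")); s=read_state(); print(s)
E
```

```text
pics
scene {'fovy': 46.0592784562906, 'cx': 280.36803963632065, 'cy': 209.5072206123647, 'extrinsics': array([[-2.66097956e-01,  9.63831629e-01, -1.48481513e-02,
         1.50715425e+02],
       [-8.49674559e-01, -2.27250822e-01,  4.75825816e-01,
         4.03462744e+02],
       [ 4.55241717e-01,  1.39232374e-01,  8.79414195e-01,
        -1.51383770e+03],
       [ 0.00000000e+00,  0.00000000e+00,  0.00000000e+00,
         1.00000000e+00]])} 0.003945578231292517
top {'fovy': 43.69939637346, 'cx': 283.34781723928336, 'cy': 210.5800937199685, 'extrinsics': array([[-1.34916652e-02, -9.99813135e-01,  1.38444617e-02,
        -1.35818071e+01],
       [ 9.96792561e-01, -1.23560315e-02,  7.90690795e-02,
        -5.29113864e+02],
       [-7.88832416e-02,  1.48668299e-02,  9.96772999e-01,
        -1.21111424e+03],
       [ 0.00000000e+00,  0.00000000e+00,  0.00000000e+00,
         1.00000000e+00]])} 0.003954081632653061
{'fovy': 61.33771850001576, 'cx': 283.352870713833, 'cy': 212.0086849602287, 'hand_eye': array([[-1.48701486e-03,  9.49977671e-01,  3.12314285e-01,
         7.95294093e+01],
   
[... 272 characters left out ...]
pos': array([-1.24897476e+00,  2.76562880e-01,  1.50597892e+00,  1.66066834e-05,
        1.36069636e+00, -1.21024202e-01]), 'joint_velocities': array([ 1.88478331e-04, -2.69315950e-03, -4.57931475e-03,  2.76699782e-04,
        5.46020292e-05, -7.14108768e-04]), 'effort': array([ 2.07017423e-03, -4.17698514e+01, -2.46404761e+01,  8.85436322e-06,
        5.77435727e-03, -9.10496212e-07]), 'ee_pos': array([ 246.25144538, -519.14673719,  255.51942338]), 'orientation': array([-3.13996114e+00, -2.14777252e-04,  4.42842121e-01]), 'wrist_force': array([-0.0069189 ,  0.97165776,  0.16033745]), 'moment': array([ 0.01832296, -0.07252343,  0.03932875]), 'finger_force': 0.0, 'opening': 85.60582349930336}
```

View pics/top0.png

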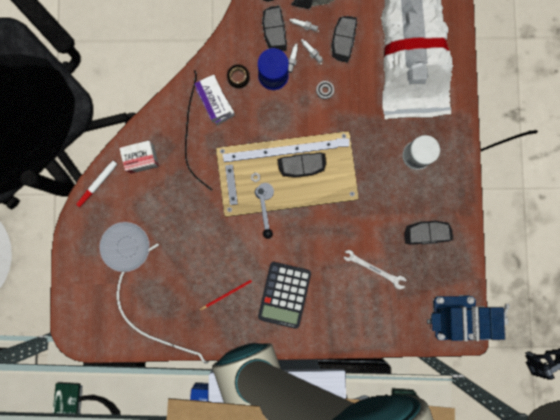

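View pics/scene0.png

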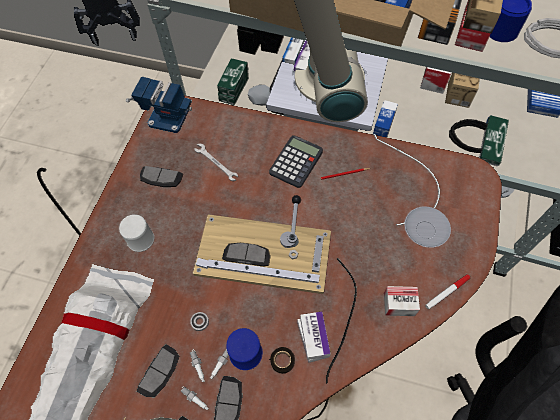

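Top view: board corners are about (220,150), (350,133), (357,198), (225,215), with the fence on the far edge and the stop at the left. The pad is at (302,164), the nut near (256,178), the pivot at (263,190), the knob at (267,233) and the dish at (124,246). The scene view agrees. Next I'll take a closer look with the wrist camera from two places.

```bash
cat > h.py <<'E'
from plant import *
import numpy as np, cv2
from scipy.spatial.transform import Rotation as Ro
def cam(name, s=None):
    """(f,cx,cy,T cam->world)"""
    m=camera_model(name); f=210/np.tan(np.radians(m['fovy']/2))
    if 'extrinsics' in m: T=np.linalg.inv(m['extrinsics'])
    else:
        W=np.eye(4); W[:3,:3]=Ro.from_euler('xyz',s['orientation']).as_matrix(); W[:3,3]=s['ee_pos']
        T=W@m['hand_eye']
    return f,m['cx'],m['cy'],T
def rays(c,uv):
    f,cx,cy,T=c; uv=np.atleast_2d(np.asarray(uv,float))
    d=np.c_[(uv[:,0]-cx)/f,-(uv[:,1]-cy)/f,-np.ones(len(uv))]@T[:3,:3].T
    return T[:3,3],d
def onz(c,uv,z):
    o,d=rays(c,uv); return o+d*((z-o[2])/d[:,2])[:,None]
def proj(c,P):
    f,cx,cy,T=c; q=(np.atleast_2d(P)-T[:3,3])@T[:3,:3]
    return np.c_[cx+f*q[:,0]/-q[:,2],cy-f*q[:,1]/-q[:,2]]
def tri(c1,u1,c2,u2):
    A=[];b=[]
    for c,u in((c1,u1),(c2,u2)):
        o,d=rays(c,u); d=d[0]/np.linalg.norm(d[0]); M=np.eye(3)-np.outer(d,d); A.append(M); b.append(M@o)
    return np.linalg.lstsq(np.vstack(A),np.hstack(b),rcond=None)[0]
def cloud(c,d):
    """world points for the whole depth image"""
    h,w=d.shape; v,u=np.mgrid[:h,:w]; o,r=rays(c,np.c_[u.ravel(),v.ravel()])
    return (o+r*d.ravel()[:,None]).reshape(h,w,3)
def snap(n):
    s=read_state(); p,d=capture("wrist"); c=cam("wrist",s)
    cv2.imwrite(f"pics/{n}.png",p[:,:,::-1]); np.savez(f"pics/{n}.npz",p=p,d=d,T=c[3]); return c,p,d
def load(n):
    z=np.load(f"pics/{n}.npz"); c=cam("wrist",read_state()); return (c[0],c[1],c[2],z['T']),z['p'],z['d']
E
python3 - <<'E'
from h import *
c=cam("top"); C=onz(c,[(220,150),(350,133),(357,198),(225,215)],18); print(C.round(0)); m=C.mean(0)
print('dish',onz(c,(124,246),26), 'knob',onz(c,(267,233),52),'piv',onz(c,(263,190),30),'nut',onz(c,(256,178),28))
d=np.load("pics/top0.npz")['d']; print(d[246,124],d[170,240])
for i,dy in enumerate((50,-50)):
    move_ptp([m[0]+45,m[1]+dy,260],[np.pi,0,0.13]); dwell(.3); snap(f"w{i}")
print(read_state()['time_s'],read_state()['ee_pos'],read_state()['qpos'])
E
```

```text
[[ 675.  128.   18.]
 [ 713. -182.   18.]
 [ 557. -195.   18.]
 [ 520.  117.   18.]]
dish [[450.62727522 350.60404722  26.        ]] knob [[475.52882556  18.07512005  52.        ]] piv [[577.11296474  26.6986329   30.        ]] nut [[605.9130031   42.88673293  28.        ]]
1234.4354 1236.9879
3.6917 [661.51106196 -82.0856758  260.10358412] [-2.27831032e-01  4.13499217e-01  1.28570191e+00  1.42030449e-04
  1.44228999e+00  1.21152695e+00]
```

View pics/w0.png

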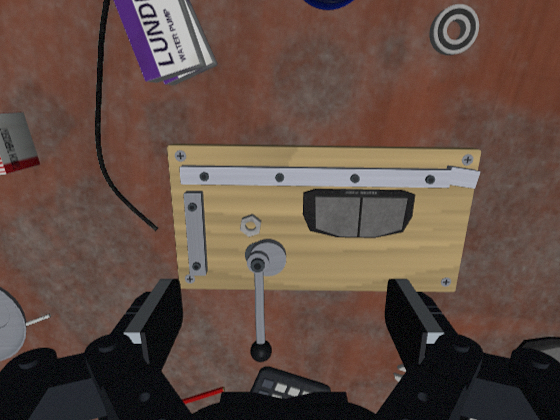

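View pics/w1.png

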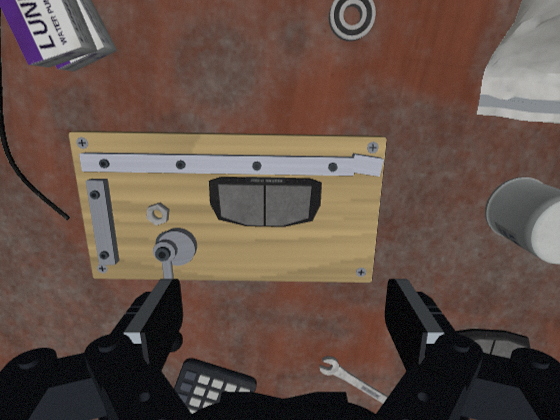

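Both wrist views are clear. In w0 the nut is at (251,225), the cam hub at (258,264), the knob at (261,350) and the pad centre at (358,214). In w1 the nut is at (157,213), the hub at (163,254) and the pad at (265,203).

```bash
cat > meas.py <<'E'
from h import *
def board(c,p,z=18.):
    hsv=cv2.cvtColor(p,cv2.COLOR_RGB2HSV); m=cv2.inRange(hsv,(15,60,120),(32,255,255))
    m=cv2.morphologyEx(m,cv2.MORPH_OPEN,np.ones((3,3)))
    n,l,st,_=cv2.connectedComponentsWithStats(m); m=(l==1+st[1:,4].argmax())
    v,u=np.nonzero(m); P=onz(c,np.c_[u,v],z)[:,:2].astype(np.float32)
    (ctr,wh,a)=cv2.minAreaRect(P); B=cv2.boxPoints((ctr,wh,a))
    e=[B[1]-B[0],B[2]-B[1]]; e=max(e,key=np.linalg.norm); e=e*np.sign(e[1])
    return np.array(ctr),wh,np.arctan2(-e[0],e[1]),m
E
python3 - <<'E'
from meas import *
V=[load("w0"),load("w1")]
nuts=[(251,225),(157,213)]; U=[]
for (c,p,d),nz in zip(V,nuts):
    ctr,wh,yaw,m=board(c,p); print('board',ctr.round(1),np.round(wh,1),round(yaw,4))
    X=cloud(c,d); 
    R=lambda P:(np.c_[np.asarray(P)[:,:2]-ctr]@np.array([[np.cos(yaw),-np.sin(yaw)],[np.sin(yaw),np.cos(yaw)]]))
    print(' board z',np.median(X[...,2][m]).round(1))
    # nut: non-board blob near seed
    hsv=cv2.cvtColor(p,cv2.COLOR_RGB2HSV)
    g=((hsv[...,1]<70)).astype(np.uint8); w=np.zeros_like(g); w[nz[1]-14:nz[1]+13,nz[0]-16:nz[0]+17]=1
    cs,_=cv2.findContours(g*w,cv2.RETR_EXTERNAL,cv2.CHAIN_APPROX_NONE); q=max(cs,key=cv2.contourArea)[:,0]
    (u,r)=cv2.minEnclosingCircle(q); U.append(u); P=onz(c,q,28)
    mr=cv2.minAreaRect(P[:,:2].astype(np.float32)); 
    print(' nut px',np.round(u,1),'r',round(r,1),'w',P[:,:2].mean(0).round(1),'jig',R(onz(c,u,28)).round(1),'rect',np.round(mr[1],1),round(mr[2],1),'ztop',np.percentile(X[q[:,1].min():q[:,1].max(),q[:,0].min():q[:,0].max(),2],90).round(1))
    # width as a function of angle
    t=np.radians(np.arange(0,180,5)); W=[np.ptp(P[:,:2]@[np.cos(a),np.sin(a)]) for a in t]
    print(' minwidth dirs deg',[(int(np.degrees(t[i])),round(W[i],1)) for i in np.argsort(W)[:8]])
    # dark pad mask
    k=(hsv[...,2]<125)&(hsv[...,1]<80)
    J=np.dstack([R(onz(c,np.c_[np.tile(np.arange(560),420),np.repeat(np.arange(420),560)],18+5)).reshape(420,560,2)])
    k&=(abs(J[...,0])<60)&(J[...,0]>-40)&(J[...,1]<40)&(J[...,1]>-150)
    n,l,st,_=cv2.connectedComponentsWithStats(k.astype(np.uint8)); k=l==1+st[1:,4].argmax()
    v,u2=np.nonzero(k); mr=cv2.minAreaRect(J[k].astype(np.float32)); print(' pad jig',np.round(mr[0],1),np.round(mr[1],1),round(mr[2],2),'bbox',J[k].min(0).round(1),J[k].max(0).round(1))
    # depth profile: fence/stop inner faces in jig frame
    Xj=np.dstack([R(X.reshape(-1,3)).reshape(420,560,2),X[...,2]])
    hi=(Xj[...,2]>26)&(Xj[...,2]<34)
    f=hi&(Xj[...,0]>35)&(Xj[...,0]<80)&(abs(Xj[...,1])<110); s=hi&(Xj[...,1]>105)&(Xj[...,1]<160)&(abs(Xj[...,0]+10)<35)
    print(' fence x',np.percentile(Xj[f][:,0],[1,99]).round(1),'z',np.median(Xj[f][:,2]).round(1),'stop y',np.percentile(Xj[s][:,1],[1,99]).round(1))
    kn=(Xj[...,2]>48)&(abs(Xj[...,0]+130)<40)&(Xj[...,1]>20)&(Xj[...,1]<110)&(hsv[...,2]<70)
    if kn.sum(): print(' knob jig',Xj[kn].mean(0).round(1), kn.sum())
print('nut tri',tri(V[0][0],U[0],V[1][0],U[1]))
Z=np.load('pics/top0.npz'); c=cam('top'); X=cloud(c,Z['d']); 
for n,uv in(('top',(124,246)),('scene',(428,227))):
    Z=np.load(f'pics/{n}0.npz'); c=cam(n); X=cloud(c,Z['d']).reshape(-1,3)
    k=(X[:,2]>14)&(np.hypot(X[:,0]-450,X[:,1]-350)<80); B=X[k][:,:2]; (o,r)=cv2.minEnclosingCircle(B.astype(np.float32)); print('dish',n,o,r,np.percentile(X[k][:,2],[50,98]))
E
```

```text
board [615.4 -29.9] [163.9 317.9] 0.1148
 board z 18.5
 nut px [250.  225.1] r 11.3 w [607.2  44.7] jig [[ 0.6 75.3]] rect [24.9 21.1] 5.1 ztop 28.5
 minwidth dirs deg [(90, np.float64(20.9)), (85, np.float64(21.0)), (95, np.float64(21.1)), (80, np.float64(21.7)), (100, np.float64(21.9)), (75, np.float64(22.3)), (29, np.float64(22.7)), (105, np.float64(22.7))]
 pad jig [ 13.2 -38. ] [ 53.4 115.9] 0.74 bbox [-13.6 -95.8] [40.  20.1]
 fence x [44.2 62.1] z 30.4 stop y [124.8 142.6]
 knob jig [-133.3   63.    60. ] 345
board [615.4 -30.1] [163.8 318.1] 0.1139
 board z 18.4
 nut px [157.4 213.7] r 11.9 w [607.2  43.7] jig [[ 0.4 74. ]] rect [21.7 25.4] 26.3 ztop 28.6
 minwidth dirs deg [(25, np.float64(21.9)), (29, np.float64(22.0)), (35, np.float64(22.4)), (40, np.float64(22.7)), (20, np.float64(22.8)), (85, np.float64(22.8)), (90, np.float64(22.9)), (50, np.float64(22.9))]
 pad jig [ 13.5 -37.6] [ 53.5 115.7] 0.03 bbox [-13.2 -95.4] [40.3 20.3]
 fence x [44.3 62.1] z 30.4 stop y [124.5 142.5]
 knob jig [-136.1   55.2   58.7] 121
nut tri [605.38477545  45.17810845  22.79477086]
dish top (449.32928466796875, 349.2620544433594) 58.70140838623047 [20.59718935 29.77372797]
dish scene (445.1006774902344, 347.6109619140625) 58.81715774536133 [20.76867786 29.88834581]
```

```bash
python3 - <<'E'
from h import *
a=-0.03; n=np.array([607.1,44.3])+5*np.array([np.cos(a),np.sin(a)]); O=[np.pi,0,a]
move_gripper(35,40)
move_ptp([*n,110],O); s=read_state(); print(s['time_s'],s['ee_pos'],s['opening'],s['wrist_force'].round(1))
c,p,d=snap("w2")
move_straight([*n,45.5],v=80); s=read_state(); print(s['ee_pos'],s['wrist_force'].round(1))
move_gripper(10,40); s=read_state(); print('closed',s['opening'],s['finger_force'],s['wrist_force'].round(1))
move_straight([*n,110],v=150); s=read_state(); print(s['time_s'],s['opening'],s['finger_force'],s['wrist_force'].round(1))
c,p2,d=snap("w3"); cv2.imwrite("pics/w23.png",np.hstack([p,p2])[150:,::1,::-1][:, :][::1] if 0 else cv2.resize(np.hstack([p,p2]),(800,300))[:,:,::-1])
E
```

```text
5.0583 [613.840219    43.55842828 111.1922114 ] 34.98488567595266 [-0.3 -0.3  0.6]
[612.59622495  44.1491252   45.91655029] [ 0.1 -0.9  0.6]
closed 18.707838637791713 39.28298222972444 [-0.1  0.7  2.9]
6.925 18.677954979746332 39.07064148716472 [ 0.2 -0.7 -1.1]
```

View pics/w23.png

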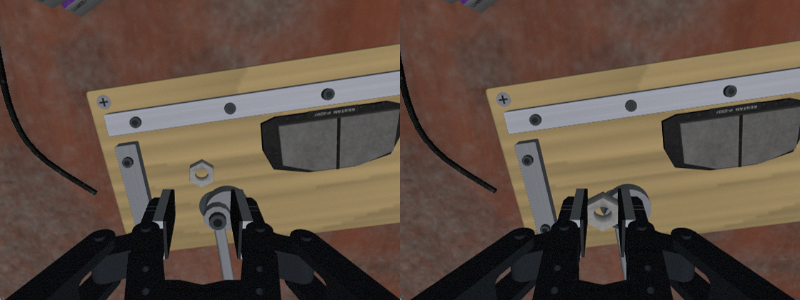

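The nut is held between the pads, at about (602,210) in the right half. Next it goes into the dish.

```bash
python3 - <<'E'
from h import *
D=[450,348.5]; O=[np.pi,0,-0.03+0.6]
s=read_state(); p=s['ee_pos']; move_straight([p[0],p[1],150],v=200)
move_ptp([*D,110],O); print(read_state()['opening'])
move_straight([*D,38],v=120); s=read_state(); print(s['ee_pos'],s['wrist_force'].round(1))
move_gripper(32); dwell(.2)
move_straight([*D,130],v=200); s=read_state(); print(s['time_s'],s['opening'])
# look back at dish
move_ptp([D[0]+20,D[1]-10,190],O); dwell(.2); snap("w4")
E
```

```text
18.907216889665538
[450.76330245 348.49964395  38.4113845 ] [ 0.3  0.1 -1.3]
10.475 31.89125877988464
```

View pics/w4.png

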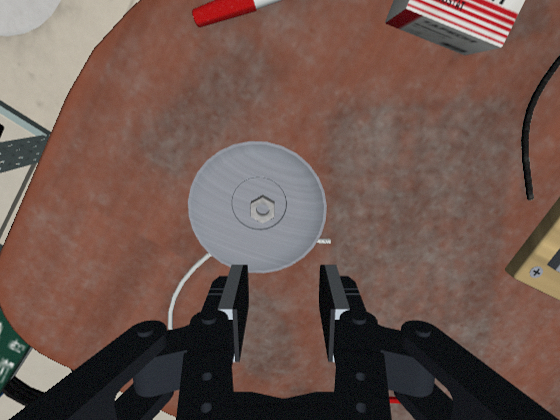

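The nut lies flat in the dish at (262,208). Next I'll push the pad sideways onto the fence, then along to the stop, with the fingers shut and low on the backing plate.

```bash
cat >> h.py <<'E'
JC=np.array([615.4,-30.0]); JY=0.1145
JR=np.array([[np.cos(JY),-np.sin(JY)],[np.sin(JY),np.cos(JY)]])
def W(x,y,z): return [*(JC+JR@np.array([x,y])),z]
def toj(P): return (np.asarray(P)[...,:2]-JC)@JR
def push(start,dirn,mx,thr,step=1.0,z=45.,v=25):
    """small steps in jig frame until the wrist force against dirn passes thr"""
    f0=read_state()['wrist_force'][:2]@JR@dirn; k=0
    while k<mx:
        k+=step; q=np.array(start)+k*np.array(dirn); move_straight(W(*q,z),v=v)
        f=f0-read_state()['wrist_force'][:2]@JR@dirn
        if f>thr: break
    s=read_state(); print('push',q.round(1),'at',toj(s['ee_pos']).round(1),s['ee_pos'][2].round(1),'F',f.round(1),s['wrist_force'].round(1),s['time_s']); return q
E
python3 - <<'E'
from h import *
O=[np.pi,0,np.pi/2+JY]
move_gripper(0,40); move_ptp(W(-40,-38,150),O); move_straight(W(-40,-38,60),v=200); move_straight(W(-40,-38,45),v=60)
s=read_state(); print(s['ee_pos'],s['opening'],s['wrist_force'].round(1),s['time_s'])
move_straight(W(-27,-38,45),v=50); s=read_state(); print(s['wrist_force'].round(1))
q=push((-27,-38),(1,0),9,5)
move_straight(W(q[0]-6,-38,45),v=60); move_straight(W(q[0]-6,-38,110),v=200)
move_straight(W(20,-125,110),v=250); dwell(.1); c,p,d=snap("w5"); print(read_state()['time_s'])
E
```

```text
[579.87473285 -72.2955835   44.94326923] -0.08016159248307093 [ 0.2 -0.1 -1.1] 14.1333
[ 0.1 -1.   0.2]
push [-18. -38.] at [-17.6 -38. ] 44.9 F 1.5 [-1.6 -0.1 -0. ] 16.7917
18.2083
```

View pics/w5.png

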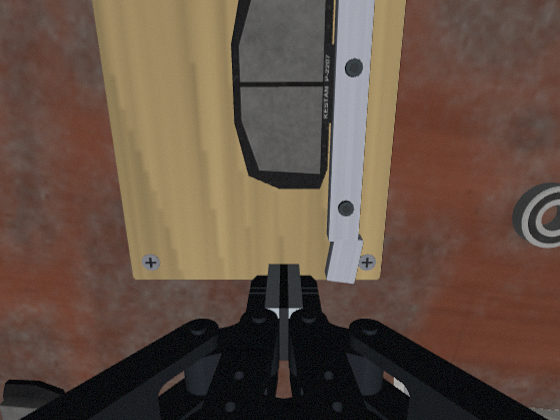

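The pad lies nearly parallel to the fence with a slit of about 1–2 mm at (328,150). Its end is at row 187, straight over columns 283–322. Now I'll push it along.

```bash
python3 - <<'E'
from h import *
X=25
move_straight(W(X,-122,70),v=150); move_straight(W(X,-122,45),v=80)
move_straight(W(X,-60,45),v=60); s=read_state(); print(s['wrist_force'].round(1),toj(s['ee_pos']).round(1))
move_straight(W(X,-6,45),v=60); s=read_state(); print(s['wrist_force'].round(1),toj(s['ee_pos']).round(1),s['time_s'])
q=push((X,-6),(0,1),10,8)
print(toj(read_state()['ee_pos']).round(1))
move_straight(W(X,q[1]-10,45),v=80); move_straight(W(X,q[1]-10,150),v=200)
move_straight(W(X,q[1]-20,200),v=200); dwell(.1); c,p,d=snap("w6"); print(read_state()['time_s'])
E
```

```text
[0.  0.2 0.4] [ 24.9 -59.8]
[ 0.6 -0.6  0.7] [24.9 -5.7] 21.3167
push [25.  2.] at [25.8 -1.1] 46.0 F 9.8 [  0.5 -10.5   1.9] 23.3167
[25.8 -1.1]
24.825
```

View pics/w6.png

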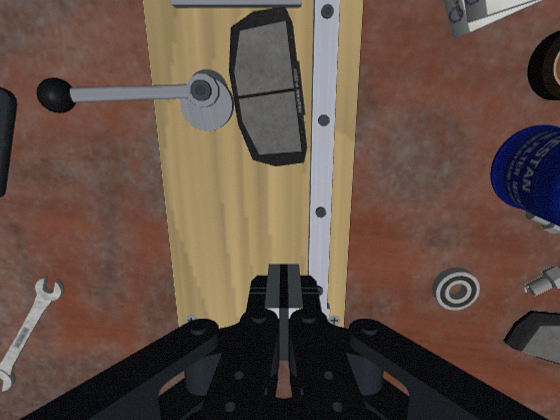

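The nut has gone and the pad is at the stop, but it is crooked. Its front end stands off the fence (edge from (291,8) to (303,160)) and its rear is near the fence. I'll measure it, then push the front corner towards the fence.

```bash
cat >> meas.py <<'E'
def pad(c,p,tag=''):
    """pad fence-side edge and ends in the jig frame (mask at plate-top height)"""
    hsv=cv2.cvtColor(p,cv2.COLOR_RGB2HSV); v,u=np.mgrid[:420,:560]
    J=toj(onz(c,np.c_[u.ravel(),v.ravel()],23.5)).reshape(420,560,2)
    k=(hsv[...,2]<125)&(hsv[...,1]<80)&(J[...,0]>-14)&(J[...,0]<52)&(J[...,1]<124.5)&(J[...,1]>-130)
    k=cv2.morphologyEx(k.astype(np.uint8),cv2.MORPH_OPEN,np.ones((3,3)))
    n,l,st,_=cv2.connectedComponentsWithStats(k); P=J[l==1+st[1:,4].argmax()]
    ys=np.arange(P[:,1].min()+14,P[:,1].max()-14,3.); xs=[P[abs(P[:,1]-y)<2][:,0].max() for y in ys]
    b=np.polyfit(ys,xs,1); print(tag,'bbox',P.min(0).round(1),P.max(0).round(1),'fence edge x at y=20:%.1f y=110:%.1f slope %.3f'%(np.polyval(b,20),np.polyval(b,110),b[0]))
    return b
E
python3 - <<'E'
from meas import *
c,p,d=load("w6"); pad(c,p,'w6'); 
for n in("w0","w1","w5"): c,p,d=load(n); pad(c,p,n)
print(toj(onz(load("w6")[0],[(205,104),(56,95)],[30][0])), toj(onz(load("w6")[0],(56,95),52)))
# cam-side edge of the pad per y, and disc extent
c,p,d=load("w6"); print('disc',toj(onz(c,[(208,130),(232,105)],31)).round(1),'edge',toj(onz(c,[(236,20),(231,60),(232,90),(237,130)],23.5)).round(1),'stop',toj(onz(c,[(172,5),(302,5)],30)).round(1))
E
```

```text
w6 bbox [-14.    8.2] [ 40.9 124.5] fence edge x at y=20:42.1 y=110:30.1 slope -0.134
w0 bbox [-13.4 -95.5] [40.1 20.3] fence edge x at y=20:39.7 y=110:40.1 slope 0.004
w1 bbox [-13.  -95.2] [40.3 19.9] fence edge x at y=20:39.9 y=110:40.6 slope 0.007
w5 bbox [ -9.7 -95.4] [45.6  2.4] fence edge x at y=20:48.0 y=110:52.5 slope 0.050
[[ -38.13850173   56.92550511]
 [-152.2326711    63.70552163]] [[-138.68902526   63.61623512]]
disc [[-36.9  37.4]
 [-17.2  56.2]] edge [[-12.5 116.1]
 [-17.5  88.8]
 [-17.7  67.2]
 [-15.1  36.7]] stop [[-57.  124.5]
 [ 35.8 124.3]]
```

```bash
python3 - <<'E'
from meas import *
O=[np.pi,0,np.pi/2+JY]; Y=105
move_straight(W(-42,Y,130),v=250); move_straight(W(-42,Y,60),v=200); move_straight(W(-42,Y,45),v=80)
s=read_state(); print(s['ee_pos'],s['wrist_force'].round(1))
move_straight(W(-26,Y,45),v=50)
q=push((-26,Y),(1,0),24,5,step=1.5)
move_straight(W(q[0]-10,Y,45),v=80); move_straight(W(q[0]-10,Y,150),v=200)
move_straight(W(20,-15,200),v=250); dwell(.1); c,p,d=snap("w7"); pad(c,p); print(read_state()['time_s'])
E
```

```text
[562.11084947  69.4228407   45.64719741] [-0.1 -0.   0. ]
push [ -8. 105.] at [-10.4 105.1] 44.7 F 7.0 [-7.1 -0.7  3.1] 29.9
 bbox [-8.8  3.8] [ 45.2 118.4] fence edge x at y=20:44.6 y=110:45.1 slope 0.006
31.6917
```

View pics/w7.png

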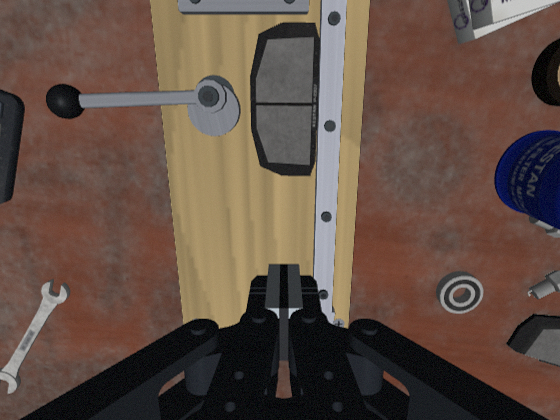

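The pad is now flush along the fence (slope 0.006) with about 5–6 mm left to the stop. I'll push it home near the centre-of-mass line.

```bash
python3 - <<'E'
from meas import *
X=18
move_straight(W(X,-16,70),v=200); move_straight(W(X,-16,45),v=80); move_straight(W(X,-7,45),v=60)
q=push((X,-7),(0,1),14,8,step=1.5)
move_straight(W(X,q[1]-12,45),v=80); move_straight(W(X,q[1]-14,200),v=250)
dwell(.1); c,p,d=snap("w8"); pad(c,p); print(read_state()['time_s'])
print('knob',toj(tri(*[load("w8")[0],(0,0)]*0 or (load("w6")[0],(56,95),load("w7")[0],(65,101)))),tri(load("w6")[0],(56,95),load("w7")[0],(65,101)))
E
```

```text
push [18.   0.5] at [18.3 -1.1] 45.3 F 8.4 [ 1.  -7.7  2.5] 34.5
 bbox [-9.   9.4] [ 45.3 124.5] fence edge x at y=20:44.2 y=110:45.3 slope 0.012
35.7167
knob [-137.03677127   63.63348674] [471.99041654  17.56036888  54.6396806 ]
```

```bash
cat > lev.py <<'E'
from h import *
Z=63
def pose(th,back=15.,r=73.,z=Z):
    ph=np.radians(170)+th; u=np.array([np.cos(ph),np.sin(ph)]); t=np.array([-u[1],u[0]])
    q=np.array([-37.2,67])+r*u-back*t
    return W(*q,z),[np.pi,0,ph-np.pi/2+JY],JR@t
def go(th,v=80,**k):
    P,O,t=pose(th,**k); move_straight(P,O,v=v); s=read_state(); return -(s['wrist_force'][:2]@t),s
E
python3 - <<'E'
from lev import *
P,O,t=pose(.2,back=32,z=150); move_ptp(P,O)
go(.2,v=200,back=32,z=85); f,s=go(.2,back=32); print(f.round(1),s['wrist_force'].round(1),s['ee_pos'])
go(.2,v=60,back=18)
for th in np.arange(.25,1.56,.13):
    f,s=go(th); print(round(th,2),f.round(1),end=' | ')
    if f>25: break
print(s['time_s'])
E
```

```text
-0.4 [-0.2 -0.4 -0.5] [494.59339436  53.77222272  63.57586788]
0.25 -0.5 | 0.38 0.8 | 0.51 0.4 | 0.64 -0.8 | 0.77 0.4 | 0.9 0.1 | 1.03 1.1 | 1.16 0.1 | 1.29 -0.0 | 1.42 -0.4 | 1.55 0.9 | 40.825
```

```bash
python3 - <<'E'
from lev import *
for th in np.arange(1.58,1.90,.03):
    f,s=go(th,v=30); print(round(th,2),f.round(1),end=' | ')
    if f>22: break
q=toj(s['ee_pos']); print(q.round(1),s['ee_pos'][2],s['wrist_force'].round(1),s['time_s'])
c,p,d=snap("w9"); X=cloud(c,d); 
for n in("top","scene"):
    p,d=capture(n); X=cloud(cam(n),d).reshape(-1,3); J=np.c_[toj(X),X[:,2]]-[-37.2,67,0]
    r=np.hypot(J[:,0],J[:,1]); k=(r>60)&(r<115)&(J[:,2]>40)&(J[:,2]<68)&(p.reshape(-1,3).max(1)<255); 
    for a,b in((55,85),(88,112)):
        m=k&(r>a)&(r<b); 
        if m.sum(): print(n,a,m.sum(),np.median(J[m],0).round(1),np.degrees(np.arctan2(*np.median(J[m],0)[1::-1])).round(1))
E
```

```text
1.58 2.9 | 1.61 3.2 | 1.64 3.7 | 1.67 2.7 | 1.7 2.9 | 1.73 2.4 | 1.76 6.6 | 1.79 10.5 | 1.82 14.0 | 1.85 18.1 | 1.88 22.4 | [-52.1  -7.3] 62.579110648905086 [-21.7  -5.5  13.8] 43.575
top 88 1 [97.1 52.5 40.1] 28.4
scene 55 75 [ -1.5 -70.7  55.2] -91.2
scene 88 78 [   2.8 -100.2   62.2] -88.4
```

The force rises linearly from 1.75 rad, so the lever is on its stop. I'll back off and check.

```bash
python3 - <<'E'
from meas import *
from lev import *
go(1.745,back=19); go(1.745,back=35); go(1.745,back=35,z=200,v=200)
move_ptp(W(35,-15,250),[np.pi,0,np.pi/2+JY]); dwell(.2); c,p,d=snap("w10"); pad(c,p)
X=cloud(c,d).reshape(-1,3); J=np.c_[toj(X),X[:,2]]-[-37.2,67,0]; r=np.hypot(J[:,0],J[:,1])
for a,b in((55,85),(88,112)):
    m=(r>a)&(r<b)&(J[:,2]>42)&(J[:,2]<68)&(J[:,0]<30); q=np.median(J[m],0); print(m.sum(),q.round(1),np.degrees(np.arctan2(q[1],q[0])).round(1))
m=(abs(J[:,0]-56)<15)&(abs(J[:,1])<40); print('pad top z',np.percentile(X[m,2],[5,50,95]).round(1))
print(read_state()['time_s'],read_state()['wrist_force'].round(1))
E
```

```text
bbox [-10.1  10.4] [ 44.8 124.5] fence edge x at y=20:44.1 y=110:44.6 slope 0.005
373 [  0.6 -69.7  53.6] -89.5
516 [  1.5 -97.7  61.3] -89.1
pad top z [32.7 33.9 35.2]
46.9167 [ 0.3  0.6 -0.7]
```

View pics/w10.png

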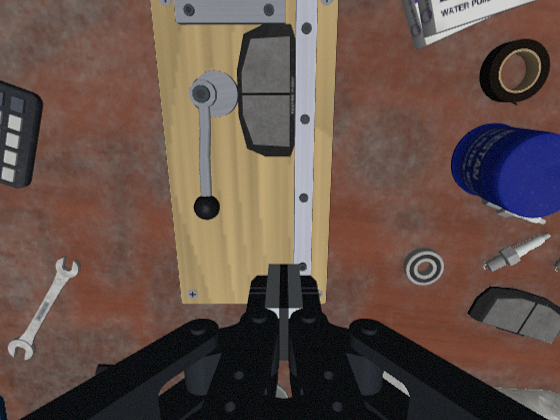

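The lever points along jig −y (knob at (206,207)). The pad's front end meets the stop at row 23, its long edge lies on the fence, and the cam bears on it. I'm handing in.

```bash
python3 -c "
from plant import *
print(job_done())"
```

```text
the job is handed in; nothing more can be done
None
```

The job is handed in, at about 47 s: the nut is in the dish, the pad sits against the end stop and flat along the fence, and the cam lever is on its stop with the pad clamped (the hand-in returned no verdict).

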